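# Unscrew the left-hand gas plug

## Task

Unscrew the winged brass plug from the round gas tank and lay it in the shallow wooden tray, setting it down rather than dropping it. As on most gas fittings its thread is left-handed, so it undoes clockwise seen from above; turn it nearly a quarter turn before you lift it out. Leave the box-shaped feed-water tank, which has the same sort of plug, untouched.

Things in the scene. Friction and masses are not known exactly. Their poses are not given: they have to be found in the camera images.
- gas_plug: Loose brass plug to unscrew, about 150 g. Origin on its axis at the flange's underside, z up. Above: flange 44 mm wide, 5 thick, then a flat wing to hold, 40 long (x), 12 thick (y), top at +40 mm. Below: 19 mm stem to -27 mm with a bar of two thread lugs 38 long (x), 8 wide, at -25 to -17 mm. Starts in the gas tank's neck, origin 84 mm above the desk, x within 8 deg of the tank's x. Turns easily.
- gas_tank: Round copper tank, fixed, 100 mm wide, 50 high; brass neck 56 wide, rim at 84 mm. Origin: centre of underside, z up. Left-hand quick thread: plug x along tank x = locked; free to lift with plug x 55 to 95 deg (best 75) clockwise from above (yaw decreasing) of tank x. Stops: 98 deg clockwise, 25 deg anticlockwise (still locked). Plug play 2 mm sideways, 3 mm up; clear of the rim after a 28 mm rise.
- feed_tank: Bystander, leave untouched: box-shaped copper feed-water tank, fixed, 120 mm along x, 90 along y, 50 high, with the same sort of brass neck and winged plug on top (124 mm high in all). Origin: centre of its underside, z up.
- tray: Shallow open wooden tray, fixed, 150 mm along its x, 130 along its y; walls 22 high and 5 thick, floor 5 thick. Origin: centre of its underside, z up. The plug goes in it, lying or standing.

How it is judged:
By the outcome, as a careful person would: the job done as asked, in the order asked, and still so for the second after the job is handed in, with the robot touching nothing.
It also fails if it takes over 43 s, if anything falls off the work surface, if the arm or the gripper's body presses on something with over 40 N, if the wrist force passes 120 N, or if a joint passes its speed limit or range.

## Robot

A 6-joint arm with a two-finger parallel gripper is mounted at the origin on the work surface. World frame = base frame: x ahead of the robot, y to its left, z up, the work surface at z = 0. Lengths are in m, angles in degrees, forces in N, time in s.
With the tool pointing down it reaches from about 0.4 to 0.825 m from the base axis. Payload 7 kg.
Tool frame: the origin (TCP) lies on the centre line of the jaws, within the pads' length; the fingertips stand 11 mm ahead of it and the grasp point (between the pads) lies 8 mm behind it; z points along the fingers, y is the line along which they close (so a half turn about z gives the same grasp; the last joint's range is limited). The gripper opens to 88 mm and grips with 3 to 60 N. Pads are 19 mm wide; open, the fingers measure 130 mm over their backs; the gripper's body (78 mm by 193 mm) begins 47 mm behind the grasp point.
Start: joints at [-52.248, 20.546, 0.682, 0, -70.136, -16.507], TCP at [0.245, -0.629, 0.238] pointing down, gripper open.
Joint ranges: [-176.03, 176.03], [-82.01, 121.73], [-58.28, 71.71], [-173.87, 95.51], [-174.79, -0.11], [-173.66, 173.66]. Speed limits (degrees/s): [136.94, 136.94, 172.46, 180, 180, 180].

## Interface

Orientations are given as [roll, pitch, yaw] about the fixed x, y, z axes, in that order (R = Rz(yaw) Ry(pitch) Rx(roll)).
In Python, from plant import r, capture, camera_model, job gives the robot as it stands.
- The arm moves only by the tool drive_tool, never from a script. Its argument "increments" is a list that holds one entry, the list of rows, each a list of 5 numbers: the gripper's target within -1 to 1 (fully open at 1, half-way at 0, shut at -1), then the shift along the tool's x, y, z scaled (see below), then the turn about the tool's z scaled (see below). In form: [[[gripper, tx, ty, tz, roll], ...]]. A call has 1 to 5 rows; each row is the pose to reach, as a shift and turn from the pose commanded when the call began, along the tool's axes at that moment, turning the shorter way round; what a row does not reach only later rows make up. The controller multiplies each number of a shift by 120 mm and each number of a turn by 360 degrees. A row lasts 1/8 s, in which the tool goes at most 62.5 mm and 10.7 degrees, less where a joint would pass 70% of its speed; a pose out of reach is approached as far as the arm can. A call with a number of a shift or a turn outside -1 to 1 is refused whole. A call with a gripper value outside its range is refused whole. The fingers move at their own pace and stop on an object; "squeeze" is the grip in N (left out, the last holds). Time passes only in rows, so rows that repeat a pose let the fingers close. It gives the time, the measured TCP pose, the force, the opening and the grip force at its end, in the units of the state.
- r.get_state(): the state, without advancing time (a new reading comes with each control period).
- capture(name): name is "side" or "top" or "wrist"; returns the picture (384x512x3 uint8, red, green, blue); there is no depth.
- camera_model(name): a dict with "camera_matrix" (3x3 intrinsics, pixels), "rvec" (rotation vector, rad) and "tvec" (3), from world to camera coordinates, as OpenCV has them. Camera axes: x right, y down, z forward; pixel columns grow to the right and rows downward; lengths in m; the calibration is good to about 2 mm. A picture is of the moment at which its call begins: read the wrist's pose just before it. camera_model takes no time and is no camera call; for the wrist camera it gives the pose at the moment of the call.
- job.close_job(): hands the job in; it is judged then, once.
The state is a dict: "time_s": time; "joints": joint angles; "qd": joint speeds; "joint_torque": joint torques, N m; "tcp_pos": TCP position; "eef_rot": TCP orientation; "contact_force": force on the tool from outside, world axes, zero at the start; "moment": the same for the moment, N m; "gripper_width": finger opening in m; "gripper_force": force on a finger pad.
Only numpy, scipy, OpenCV 4.12 (cv2) and the standard library are available. Lean on these libraries where they do the work, as an engineer would, in place of code of your own. Each camera call takes 0.05 s, during which the arm holds its last target. There are 200 camera calls.

## Working session

There is one attempt and no reset: what is moved stays moved. The work goes in short steps, Python scripts to look and compute and a tool call to move; the robot and the scene stay as the last step left them, time stands still between calls to the robot, and variables do not carry over. Pictures are saved under pics/ and viewed, at most 10 in all, crops included, and the job is handed in when it is done.

Besides the shell and the picture viewer there is one more tool, called after "Emit:" as name(argument=value, ...) on one line, values as JSON. drive_tool: Moves the arm, as the interface text tells. Its arguments: {"type":"object","properties":{"increments":{"type":"array"},"squeeze":{"type":"number"}},"required":["increments"]}

```bash
mkdir -p pics; cat > h.py <<'E'
import numpy as np, cv2
from plant import r, capture, camera_model, job
def save(n,img): cv2.imwrite('pics/'+n+'.png',cv2.cvtColor(img,cv2.COLOR_RGB2BGR))
def ray(m,u,v,z):
    R=cv2.Rodrigues(np.array(m['rvec'],float))[0];t=np.array(m['tvec'],float).ravel()
    C=-R.T@t; d=R.T@np.linalg.inv(np.array(m['camera_matrix']))@np.array([u,v,1.])
    return C+d*(z-C[2])/d[2]
E
python3 - <<'E'
from h import *
for n in ('top','side'): save(n,capture(n))
a=[cv2.imread('pics/%s.png'%n) for n in ('top','side')]
s=r.get_state();print(s['tcp_pos'],s['eef_rot'],s['time_s'])
for n in ('top','side','wrist'):
    m=camera_model(n);R=cv2.Rodrigues(np.array(m['rvec'],float))[0];print(n,-R.T@np.array(m['tvec']).ravel(),R[2])
E
```

```text
[ 0.2444122  -0.6287501   0.23674561] [ 1.79916967e+02 -8.82687059e-03 -1.58757883e+02] 0.1
top [0.4812501  0.00838341 0.83902185] [ 0.10345724  0.01659913 -0.99449538]
side [0.37466812 0.82737297 0.55426174] [ 0.19473279 -0.84934455 -0.49060471]
wrist [ 0.17013654 -0.65739824  0.38546626] [ 0.26806821  0.10576631 -0.95757659]
```

View pics/top.png

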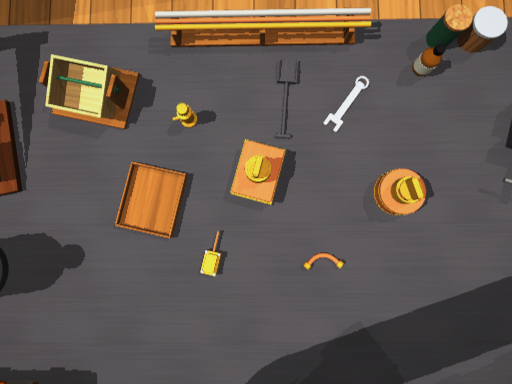

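View pics/side.png

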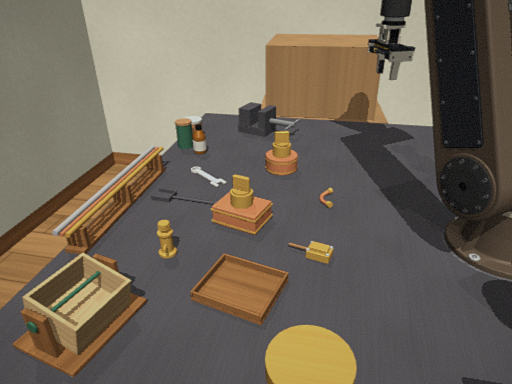

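The top view shows the round tank near (402,192) with its plug near (410,189), the feed tank near (258,170) and the tray near (152,200). The side view agrees.

```bash
python3 - <<'E'
from h import *
m=camera_model('top')
img=cv2.imread('pics/top.png')
hsv=cv2.cvtColor(img,cv2.COLOR_BGR2HSV)
print('plug top',ray(m,410,189,.11),'tank',ray(m,400,192,.05))
sub=np.zeros((384,512),np.uint8); 
mk=((hsv[...,1]>120)&(hsv[...,2]>70)).astype(np.uint8); sub[150:250,105:195]=mk[150:250,105:195]
c=max(cv2.findContours(sub,0,2)[0],key=cv2.contourArea); 
w=np.array([ray(m,*p,.022)[:2] for p in c[:,0].astype(float)],np.float32)
print('tray',cv2.minAreaRect(w))
c=cv2.resize(img[150:230,360:440],None,fx=6,fy=6,interpolation=2);cv2.imwrite('pics/c1.png',c)
s=r.get_state();R=cv2.Rodrigues(np.eye(3))[0]
from scipy.spatial.transform import Rotation as Ro
T=Ro.from_euler('xyz',s['eef_rot'],degrees=True).as_matrix();print(T.round(3))
mw=camera_model('wrist');Rw=cv2.Rodrigues(np.array(mw['rvec'],float))[0];C=-Rw.T@np.array(mw['tvec']).ravel()
print('cam in tool',T.T@(C-s['tcp_pos']),T.T@Rw[2]); print(np.array(mw['camera_matrix']))
E
```

```text
plug top [ 0.54792436 -0.29125044  0.11      ] tank [ 0.54710912 -0.29416419  0.05      ]
tray ((0.5382123589515686, 0.2543041706085205), (0.13355344533920288, 0.15066803991794586), 76.71741485595703)
[[-0.932 -0.362 -0.001]
 [-0.362  0.932  0.001]
 [ 0.     0.001 -1.   ]]
cam in tool [ 0.07963161  0.00042459 -0.14870792] [-2.88322732e-01  6.89085616e-05  9.57533288e-01]
[[308.95007189   0.         251.76969645]
 [  0.         308.95007189 191.24196847]
 [  0.           0.           1.        ]]
```

View pics/c1.png

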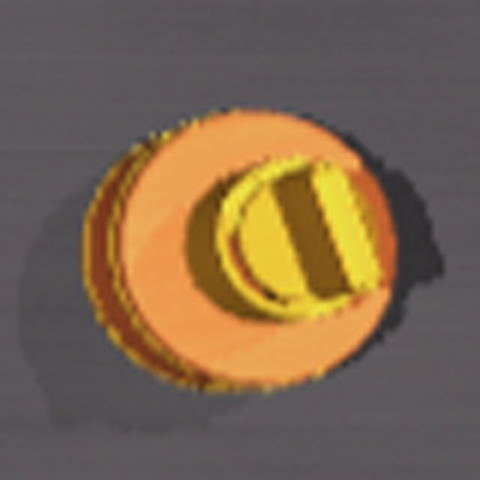

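The crop shows the wing's top as a bright quad centred near crop (347,225), which is (417.8,187.5) in the full picture. It runs from crop (330,163) to (365,288).

```bash
cat >> h.py <<'E'
from scipy.spatial.transform import Rotation as Ro
def inc(p,yaw):
    "row units for target TCP p, tool-down yaw (deg)"
    s=r.get_state();T=Ro.from_euler('xyz',s['eef_rot'],degrees=True).as_matrix()
    d=T.T@(np.array(p)-s['tcp_pos'])/.12
    dy=(yaw-s['eef_rot'][2]+180)%360-180
    return d.round(4),round(-dy/360,4)
E
python3 - <<'E'
from h import *
m=camera_model('top')
P=[ray(m,360+u/6,150+v/6,.124) for u,v in((330,163),(365,288),(347,225))];print(P)
d=P[0]-P[1];y=np.degrees(np.arctan2(d[1],d[0]));print(y,np.hypot(*d[:2]))
print(inc([P[2][0],P[2][1],.237],y-180))
E
```

```text
[array([ 0.56986189, -0.29643157,  0.124     ]), array([ 0.52883596, -0.30555459,  0.124     ]), array([ 0.54945087, -0.30085422,  0.124     ])]
12.536988426133473 0.04202804067505487
(array([-3.3593e+00,  1.6258e+00, -3.0000e-04]), np.float64(0.0242))
```

Emit:
drive_tool(increments=[[[1,-0.42,0.203,0,0],[1,-0.84,0.406,0,0]]])

```text
time_s: 0.35
tcp_pos: [0.321, -0.5463, 0.2367]
eef_rot: [179.9, -0.0, -158.9]
contact_force: [0.2, 0.1, 0.8]
gripper_width: 0.0878
gripper_force: 0.0
```

Emit:
drive_tool(increments=[[[1,-0.42,0.203,0,0],[1,-0.84,0.406,0,0]]])

```text
time_s: 0.6
tcp_pos: [0.398, -0.4637, 0.2373]
eef_rot: [180.0, -0.0, -158.8]
contact_force: [0.8, 0.1, 0.3]
gripper_width: 0.0874
gripper_force: 0.0
```

Emit:
drive_tool(increments=[[[1,-0.42,0.203,0,0],[1,-0.84,0.406,0,0]]])

```text
time_s: 0.85
tcp_pos: [0.4743, -0.3817, 0.2373]
eef_rot: [180.0, -0.0, -158.8]
contact_force: [1.1, -0.3, -0.5]
gripper_width: 0.0874
gripper_force: 0.0
```

Emit:
drive_tool(increments=[[[1,-0.42,0.203,0,0.012],[1,-0.84,0.406,0,0.0242],[1,-0.84,0.406,0,0.0242],[1,-0.84,0.406,0,0.0242]]])

```text
time_s: 1.35
tcp_pos: [0.5496, -0.3011, 0.2371]
eef_rot: [180.0, -0.1, -167.4]
contact_force: [-0.4, -0.6, -0.3]
gripper_width: 0.0873
gripper_force: 0.0
```

```bash
python3 - <<'E'
from h import *
s=r.get_state();m=camera_model('wrist');im=capture('wrist');save('w1',im)
print(s['time_s'],s['tcp_pos'],s['eef_rot'],s['joints'])
import json;json.dump({k:np.array(m[k]).tolist() for k in('camera_matrix','rvec','tvec')},open('w1.json','w'))
E
```

```text
1.35 [ 0.54958415 -0.30105147  0.23708743] [ 1.79973189e+02 -5.26471850e-02 -1.67392137e+02] [-1.08922478e+01  1.60888247e+01 -5.78185691e+00 -3.87090607e-03
 -6.81882898e+01 -6.64984616e+01]
```

View pics/w1.png

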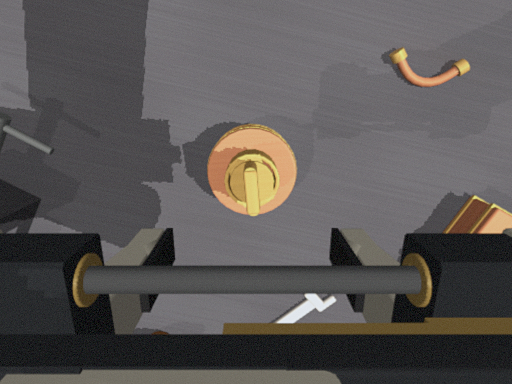

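The wrist view shows the plug near (252,185), with its wing running nearly vertically from about y=165 to 215. I'll zoom in on it.

```bash
python3 - <<'E'
import cv2
i=cv2.imread('pics/w1.png');cv2.imwrite('pics/c2.png',cv2.resize(i[140:225,205:305],None,fx=7,fy=7,interpolation=0))
E
```

```text
(no output)
```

View pics/c2.png

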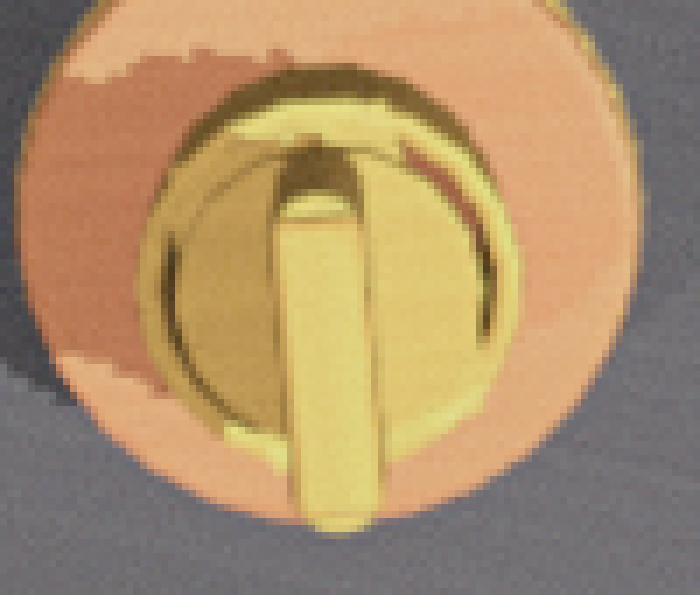

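```bash
python3 - <<'E'
from h import *
import json
m=json.load(open('w1.json'))
f=lambda u,v,z:ray(m,204.5+u/7,139.5+v/7,z)
a,b=f(319,218,.124),f(339,520,.124);d=a-b;y=np.degrees(np.arctan2(d[1],d[0]))
c=(a+b)/2;print(c,y,np.hypot(*d[:2]),'neck',f(329,283,.084))
print(inc([c[0],c[1],.105],y-180))
m2=json.load(open('w1.json'))
E
```

```text
[ 0.54988279 -0.30095345  0.124     ] -163.82326970896648 0.040034119637152296 neck [ 0.54868418 -0.30125633  0.084     ]
(array([-0.0075,  0.0042,  1.1022]), np.float64(0.4899))
```

Emit:
drive_tool(increments=[[[0.2,-0.008,0.004,0.4,-0.01],[0.2,-0.008,0.004,0.8,-0.01],[0.2,-0.008,0.004,0.8,-0.01]]])

```text
time_s: 1.78
tcp_pos: [0.5472, -0.301, 0.1382]
eef_rot: [179.8, -0.4, -164.0]
contact_force: [0.3, -0.1, 1.6]
gripper_width: 0.0627
gripper_force: 0.0
```

Emit:
drive_tool(increments=[[[0.2,0,0,0.15,0],[0.2,0,0,0.3,0],[-0.6,0,0,0.3,0],[-1,0,0,0.3,0],[-1,0,0,0.3,0]]], squeeze=25)

```text
time_s: 2.4
tcp_pos: [0.5511, -0.3008, 0.1064]
eef_rot: [-180.0, 0.1, -163.9]
contact_force: [0.9, -0.2, -0.8]
gripper_width: 0.0284
gripper_force: 0.0
```

Emit:
drive_tool(increments=[[[-1,0,0,0,0],[-1,0,0,0,0]]])

```text
time_s: 2.65
tcp_pos: [0.5508, -0.3007, 0.106]
eef_rot: [-180.0, 0.0, -163.9]
contact_force: [-0.7, 0.4, 1.8]
gripper_width: 0.0119
gripper_force: 25.0
```

Emit:
drive_tool(increments=[[[-1,0,0,0,0.021],[-1,0,0,0,0.042],[-1,0,0,0,0.063],[-1,0,0,0,0.084],[-1,0,0,0,0.104]]])

```text
time_s: 3.28
tcp_pos: [0.5508, -0.3009, 0.106]
eef_rot: [-180.0, 0.0, 158.5]
contact_force: [-0.2, -0.3, 2.2]
gripper_width: 0.0118
gripper_force: 25.0
```

Emit:
drive_tool(increments=[[[-1,0,0,0,0.021],[-1,0,0,0,0.042],[-1,0,0,0,0.063],[-1,0,0,0,0.084],[-1,0,0,0,0.104]]])

```text
time_s: 3.9
tcp_pos: [0.5508, -0.3008, 0.1059]
eef_rot: [180.0, 0.0, 121.0]
contact_force: [-1.1, -0.6, 0.8]
gripper_width: 0.0117
gripper_force: 25.0
```

Emit:
drive_tool(increments=[[[-1,0,0,0,0],[-1,0,0,0,0]]])

```text
time_s: 4.15
tcp_pos: [0.5508, -0.3008, 0.106]
eef_rot: [180.0, 0.0, 121.4]
contact_force: [-1.0, -0.3, 4.1]
gripper_width: 0.0121
gripper_force: 25.0
```

```bash
python3 - <<'E'
from h import *
s=r.get_state();m=camera_model('wrist');im=capture('wrist');save('w2',im[100:260,150:360].repeat(3,0).repeat(3,1))
for k in('tcp_pos','eef_rot','contact_force','moment','joints'):print(k,np.round(s[k],3))
E
```

```text
tcp_pos [ 0.551 -0.301  0.106]
eef_rot [1.79982e+02 3.20000e-02 1.21415e+02]
contact_force [-1.011 -0.34   4.072]
moment [-0.069  0.172 -0.026]
joints [-1.08390e+01  2.24080e+01 -1.50600e+01  1.40000e-02 -5.24980e+01
 -1.37755e+02]
```

View pics/w2.png

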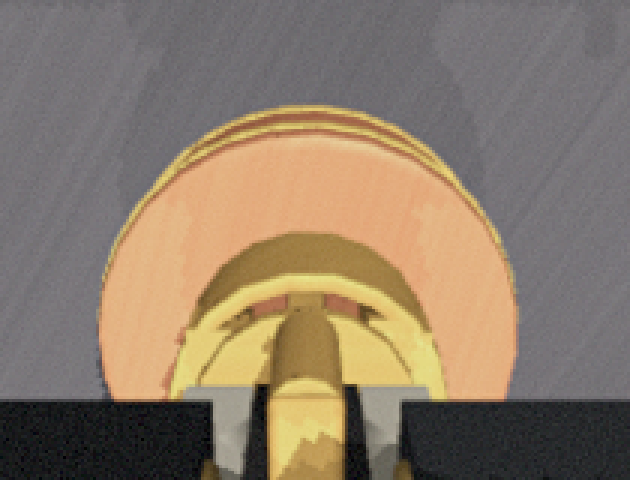

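The crop shows the wing held straight between the pads at about (305,420), so the plug turned with the gripper. Now I lift gently.

Emit:
drive_tool(increments=[[[-1,0,0,-0.04,0],[-1,0,0,-0.08,0],[-1,0,0,-0.08,0]]])

```text
time_s: 4.58
tcp_pos: [0.5508, -0.3007, 0.1155]
eef_rot: [180.0, 0.0, 121.3]
contact_force: [0.5, 0.0, -2.8]
gripper_width: 0.012
gripper_force: 25.0
```

Emit:
drive_tool(increments=[[[-1,0,0,-0.1,0],[-1,0,0,-0.25,0],[-1,0,0,-0.5,0],[-1,0,0,-0.9,0],[-1,0,0,-0.9,0]]])

```text
time_s: 5.2
tcp_pos: [0.553, -0.3017, 0.2294]
eef_rot: [179.7, 0.4, 121.3]
contact_force: [-0.2, -0.1, -1.7]
gripper_width: 0.0119
gripper_force: 25.0
```

```bash
python3 - <<'E'
from h import *
s=r.get_state();im=capture('side');save('s2',im[:300,150:400].repeat(2,0).repeat(2,1))
print(s['tcp_pos'],s['gripper_width'],s['contact_force'],inc([.538,.254,.24],121.4))
E
```

```text
[ 0.55296463 -0.30170547  0.2293845 ] 0.011875093524068252 [-0.24693679 -0.06869339 -1.71361362] (array([ 4.0126,  2.3027, -0.118 ]), np.float64(-0.0004))
```

View pics/s2.png

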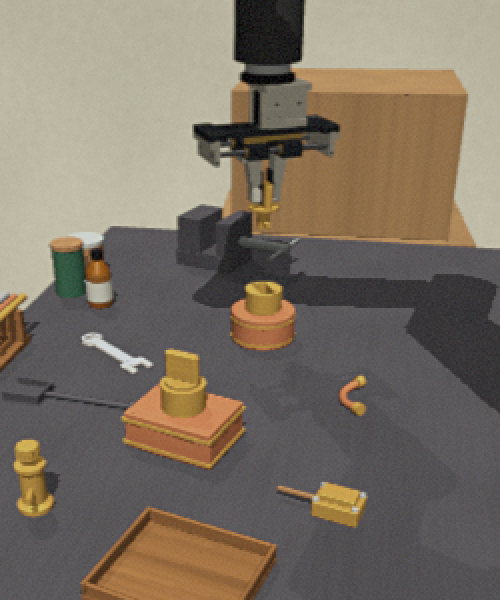

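The side view shows the plug hanging in the gripper near (263,205) and the gas tank's neck open. The feed tank still has its plug. The last joint would run out of range over the tray, so I turn back about 75 degrees while up here.

Emit:
drive_tool(increments=[[[-1,0,0,-0.1,-0.025],[-1,0,0,-0.1,-0.05],[-1,0,0,-0.1,-0.075],[-1,0,0,-0.1,-0.1],[-1,0,0,-0.1,-0.11]]])

```text
time_s: 5.88
tcp_pos: [0.55, -0.3005, 0.2346]
eef_rot: [180.0, -0.1, 161.0]
contact_force: [1.0, 0.3, -2.0]
gripper_width: 0.0123
gripper_force: 25.0
```

Emit:
drive_tool(increments=[[[-1,0,0,0,-0.025],[-1,0,0,0,-0.05],[-1,0,0,0,-0.075],[-1,0,0,0,-0.1],[-1,0,0,0,-0.1]]])

```text
time_s: 6.5
tcp_pos: [0.5502, -0.3005, 0.2346]
eef_rot: [180.0, -0.1, -163.2]
contact_force: [0.6, -0.2, -0.6]
gripper_width: 0.012
gripper_force: 25.0
```

```bash
python3 - <<'E'
from h import *
s=r.get_state()
print(s['tcp_pos'],s['eef_rot'],inc([.538,.254,.24],s['eef_rot'][2]))
E
```

```text
[ 0.55015854 -0.30054375  0.23464969] [ 1.79957176e+02 -5.30534238e-02 -1.63213362e+02] (array([-1.2376,  4.4536, -0.0424]), np.float64(-0.0))
```

Emit:
drive_tool(increments=[[[-1,-0.083,0.297,0,0],[-1,-0.165,0.593,0,0],[-1,-0.248,0.89,0,0]]])

```text
time_s: 6.88
tcp_pos: [0.5477, -0.1888, 0.2349]
eef_rot: [180.0, -0.0, -163.4]
contact_force: [0.5, -0.4, -1.7]
gripper_width: 0.0117
gripper_force: 25.0
```

Emit:
drive_tool(increments=[[[-1,-0.083,0.297,0,0],[-1,-0.165,0.593,0,0],[-1,-0.248,0.89,0,0]]])

```text
time_s: 7.25
tcp_pos: [0.5452, -0.0778, 0.2351]
eef_rot: [180.0, -0.0, -163.4]
contact_force: [-0.5, -0.2, -1.3]
gripper_width: 0.0117
gripper_force: 25.0
```

Emit:
drive_tool(increments=[[[-1,-0.083,0.297,0,0],[-1,-0.165,0.593,0,0],[-1,-0.248,0.89,0,0]]])

```text
time_s: 7.62
tcp_pos: [0.5427, 0.033, 0.2351]
eef_rot: [180.0, -0.0, -163.4]
contact_force: [-0.8, 0.7, -1.6]
gripper_width: 0.0121
gripper_force: 25.0
```

Emit:
drive_tool(increments=[[[-1,-0.083,0.297,0,0],[-1,-0.165,0.593,0,0],[-1,-0.248,0.89,0,0]]])

```text
time_s: 8.0
tcp_pos: [0.5402, 0.1437, 0.2351]
eef_rot: [-180.0, -0.0, -163.4]
contact_force: [0.4, -0.3, -2.5]
gripper_width: 0.0118
gripper_force: 25.0
```

Emit:
drive_tool(increments=[[[-1,-0.083,0.297,0,0],[-1,-0.165,0.593,0,0],[-1,-0.248,0.89,0,0],[-1,-0.248,0.89,0,0],[-1,-0.248,0.89,0,0]]])

```text
time_s: 8.62
tcp_pos: [0.5378, 0.2533, 0.2348]
eef_rot: [-180.0, -0.1, -163.3]
contact_force: [-0.7, 0.1, -1.7]
gripper_width: 0.0117
gripper_force: 25.0
```

```bash
python3 - <<'E'
from h import *
s=r.get_state();save('w3',capture('wrist'))
print(s['tcp_pos'],s['eef_rot'],s['joints'],s['gripper_width'])
m=camera_model('wrist')
E
```

```text
[0.53779886 0.25331963 0.2348015 ] [-1.79980455e+02 -5.27744791e-02 -1.63256287e+02] [ 4.40399747e+01  1.31627823e+01 -1.00503313e+01 -7.43250152e-03
 -6.68427475e+01 -1.17293326e+02] 0.01172396896433498
```

View pics/w3.png

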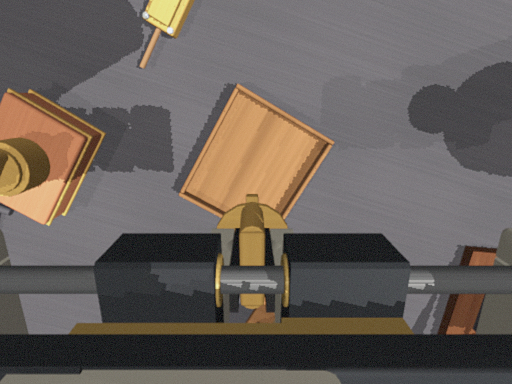

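The wrist view shows the tray beneath, with corners at (238,86), (332,143) and (182,190), and the plug still held at (252,260).

```bash
python3 - <<'E'
from h import *
m=camera_model('wrist')
P=[ray(m,*p,.022) for p in((238,86),(332,143),(182,190))]
print((P[1]+P[2])/2,np.linalg.norm(P[0]-P[1]),np.linalg.norm(P[0]-P[2]))
E
```

```text
[0.53557917 0.25695199 0.022     ] 0.12589277942459315 0.13914279870253382
```

Emit:
drive_tool(increments=[[[-1,0,0,0.3,0],[-1,0,0,0.6,0],[-1,0,0,0.85,0],[-1,0,0,0.85,0]]])

```text
time_s: 9.18
tcp_pos: [0.537, 0.2515, 0.1312]
eef_rot: [-179.9, -0.3, -163.3]
contact_force: [-0.2, -0.3, -1.3]
gripper_width: 0.0119
gripper_force: 25.0
```

Emit:
drive_tool(increments=[[[-1,0,0,0.25,0],[-1,0,0,0.45,0],[-1,0,0,0.58,0],[-1,0,0,0.58,0],[-1,0,0,0.58,0]]])

```text
time_s: 9.8
tcp_pos: [0.539, 0.254, 0.0649]
eef_rot: [180.0, 0.1, -163.1]
contact_force: [0.4, 0.9, -1.0]
gripper_width: 0.0117
gripper_force: 25.0
```

Emit:
drive_tool(increments=[[[-1,0,0,0.03,0],[-1,0,0,0.06,0],[-1,0,0,0.075,0],[-1,0,0,0.075,0]]])

```text
time_s: 10.3
tcp_pos: [0.5381, 0.2534, 0.0544]
eef_rot: [-180.0, -0.0, -163.1]
contact_force: [-0.7, -0.8, -2.0]
gripper_width: 0.0117
gripper_force: 25.0
```

Emit:
drive_tool(increments=[[[-1,0,0,0.008,0],[-1,0,0,0.008,0]]])

```text
time_s: 10.55
tcp_pos: [0.5383, 0.2536, 0.0539]
eef_rot: [180.0, 0.0, -163.1]
contact_force: [-0.3, -0.7, 1.8]
gripper_width: 0.0121
gripper_force: 25.0
```

Emit:
drive_tool(increments=[[[-1,0,0,0.006,0],[-1,0,0,0.006,0]]])

```text
time_s: 10.8
tcp_pos: [0.5383, 0.2536, 0.0539]
eef_rot: [180.0, 0.0, -163.1]
contact_force: [-2.3, -1.0, 8.7]
gripper_width: 0.0119
gripper_force: 25.0
```

It is resting on the floor. I ease the grip, open, then rise.

Emit:
drive_tool(increments=[[[-1,0,0,-0.003,0],[-1,0,0,-0.003,0]]], squeeze=4)

```text
time_s: 11.05
tcp_pos: [0.5386, 0.2537, 0.0538]
eef_rot: [180.0, 0.1, -163.1]
contact_force: [-0.2, -1.3, 5.6]
gripper_width: 0.0121
gripper_force: 4.0
```

Emit:
drive_tool(increments=[[[-0.65,0,0,0,0],[-0.5,0,0,0,0],[-0.2,0,0,0,0],[0,0,0,0,0],[0,0,0,0,0]]])

```text
time_s: 11.68
tcp_pos: [0.5382, 0.2535, 0.0532]
eef_rot: [-180.0, -0.0, -163.1]
contact_force: [-0.6, -0.0, 0.0]
gripper_width: 0.0426
gripper_force: 0.0
```

Emit:
drive_tool(increments=[[[0,0,0,-0.1,0],[0,0,0,-0.3,0],[0,0,0,-0.6,0],[0,0,0,-1,0],[0,0,0,-1,0]]])

```text
time_s: 12.3
tcp_pos: [0.5403, 0.255, 0.1786]
eef_rot: [179.8, 0.5, -163.1]
contact_force: [0.3, 1.1, -0.4]
gripper_width: 0.0439
gripper_force: 0.0
```

Emit:
drive_tool(increments=[[[0,0,0,-0.3,0],[0,0,0,-0.6,0],[0,0,0,-0.6,0],[0,0,0,-0.6,0]]])

```text
time_s: 12.8
tcp_pos: [0.5378, 0.2533, 0.245]
eef_rot: [180.0, -0.0, -163.2]
contact_force: [-0.1, 0.2, -0.1]
gripper_width: 0.0436
gripper_force: 0.0
```

```bash
python3 - <<'E'
from h import *
im=capture('side');a=im[60:,150:400].repeat(2,0).repeat(2,1)[:600];save('s3',a[:600])
print(r.get_state()['contact_force'])
E
```

```text
[-0.51745091 -0.14367581 -0.65263811]
```

View pics/s3.png

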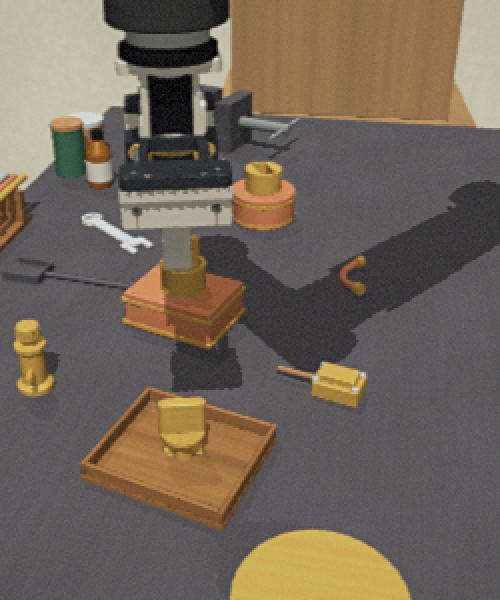

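The plug stands upright in the tray at (183,428), and the gripper is clear above it.

```bash
python3 -c "
from plant import job
print(job.close_job())"
```

```text
the job is handed in; nothing more can be done
None
```

The gas plug was turned about 75° clockwise, lifted out and set down standing in the tray; the feed tank was left untouched, and the job was handed in at about 13 s.

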